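Clamp a freshly bound notebook in the pressing jig

ROBOT

A 6-joint arm with a two-finger parallel gripper is mounted at the origin on the work surface. World frame = base frame: x ahead of the robot, y to its left, z up, the work surface at z = 0. Lengths are in mm, angles in rad, forces in N, time in s.
With the tool pointing down it reaches from about 300 to 750 mm from the base axis. Payload 8.5 kg.
Tool frame: the origin (TCP) lies on the centre line of the jaws, within the pads' length; the fingertips stand 11 mm ahead of it and the grasp point (between the pads) lies 8 mm behind it; z points along the fingers, x is the direction in which the jaws open and shut, and the axes are right-handed (so a half turn about z gives the same grasp; the last joint's range is limited). The gripper opens to 85 mm and grips with 20 to 120 N. Pads are 22 mm wide; open, the fingers measure 114 mm over their backs; the gripper's body (76 mm by 85 mm) begins 54 mm behind the grasp point. The pads swing forward as they close: fully open they stand 13 mm farther back than shut.
Start: joints at [-1.425, 0.381, 1.297, -0, 1.464, -0.215], TCP at [194.156, -514.572, 242.322] pointing down, gripper open.
Joint ranges: [-3.11, 3.11], [-0.89, 2.33], [0.22, 2.48], [-1.42, 4.56], [0.17, 2.85], [-2.88, 2.88]. Speed limits (rad/s): [2.39, 2.39, 3.14, 3.14, 3.14, 3.14].

INTERFACE

Orientations are given as a rotation vector (axis times angle).
In Python, from rig import env, eoat, solve_ik, optics, ticket, get_time, get_joint_positions, get_qvel, get_effort, get_eef_pos, get_ee_rot, get_force, get_wrist_torque, get_grip_width gives the robot as it stands. Calls block until the motion is done:
- env.move_pose(position, orientation): joint-space move of the TCP to a pose.
- env.movel(position, ori=None, max_speed=150, stop_force=None): straight line of the TCP; ori=None keeps the orientation; max_speed is the mean speed in mm/s. With stop_force (N) it stops when the force on the tool has changed by that much, and returns True; else False.
- env.movej(angles): joint-space move.
- eoat.gripper_to(opening, grasp_force=None): finger opening in mm; grasp_force is the grip in N (None keeps the last); returns when the fingers have stopped.
- env.pause(seconds).
- solve_ik(position, orientation): joint angles nearest the present ones, or None.
- optics.capture(name): name is "side" or "top"; returns the picture (420x560x3 uint8, red, green, blue); there is no depth.
- optics.get_calibration(name): a dict with "fx", "fy", "cx", "cy" (pixels), "distortion" ([k1, k2, p1, p2, k3] as OpenCV has them; the pictures are not rectified), "world_to_cam" (4x4, takes a point from world to camera coordinates). Camera axes: x right, y down, z forward; pixel columns grow to the right and rows downward; lengths in mm; the calibration is good to about 2 mm. A picture is of the moment at which its call begins. get_calibration takes no time and is no camera call.
A pose or a line that the arm cannot do raises env.IKError and nothing moves.
- ticket.finish_job(): hands the job in, once; it reports no verdict.
Trained networks look in the newest picture that a camera, given by its name, has taken for a name from the list of things; names that differ only in an ending like _2 or _b are one class to them, and where a whole thing is asked for, a point or a joint stands for the part that bears it (a point fixed in the world has none). Each returns a list of dicts, best first, with "p" (0 to 1); they miss things now and then, are a little off and sometimes report something else, mostly with a low value. They report only what shows in the picture. A call takes as long as a camera call. They do not tell look-alikes from the thing itself.
- optics.silhouettes(target, camera): "region" (420x560 bool, what is visible of it) and "rect" ([centre column, centre row, width, height] in pixels, round what is visible of it).
Readings, each from a call of its own:
- get_time(): time.
- get_joint_positions(): joint angles.
- get_qvel(): joint speeds.
- get_effort(): joint torques, N m.
- get_eef_pos(): TCP position.
- get_ee_rot(): TCP orientation.
- get_force(): force on the tool from outside, world axes, zero at the start.
- get_wrist_torque(): the same for the moment, N m.
- get_grip_width(): finger opening in mm.
Only numpy, scipy, OpenCV 4.12 (cv2) and the standard library are available. Lean on these libraries where they do the work, as an engineer would, in place of code of your own. Each camera call takes 0.05 s, during which the arm holds its last target.

TASK

Clamp the freshly bound notebook in its pressing jig: with a finger, push the clamp strap round over the notebook until it rests against its stop pin, and only then push the cam lever on the strap fully down so that the rubber foot presses on the board; leave it locked. It is all done by pushing, so nothing needs to be gripped: do not lift or shift the notebook, and leave the jar, the brass paperweight and the plant pot where they stand.

Things in the scene. Friction and masses are not known exactly. Their poses are not given: they have to be found in the camera images.
- jig: Fixed plywood pressing jig, 200 x 300 mm (its x, y), 18 mm thick, with 14 mm high fences on the +x and +y sides of the notebook. Origin: centre of the underside, on the table. A steel post at its (0, +105 mm) carries the clamp strap; a steel stop pin, 12 mm thick, its top 80 mm above the table, stands at its (-19.5, -67 mm). The robot is on its -x side.
- pivot (a point): Point on the vertical axis of the strap's post, at the height of the strap's underside, 66 mm above the table; axes as the jig's.
- strap (a joint): Angle of the strap about its post, rad: 0 = swung fully away, 1.92 = over the notebook, against the stop pin (end of travel); grows clockwise seen from above. At 1.92 the strap runs from the post along the jig's -y; at other values it is turned (1.92 - value) anticlockwise from there, so it starts roughly along the jig's +x. It stays where it is left; turning it takes about 0.2 N m.
- tab (a point): Middle of the top edge of the strap's thumb tab: an upright aluminium plate standing along the strap, 36 mm long, 5 mm thick, 45 mm high above the strap's top, centred 53 mm from the post's axis; its top is 121 mm above the table. Axes: x along the strap away from the post, z up. Push the tab's +y side towards -y to swing the strap over.
- strap_end (a point): Outer end of the clamp strap, middle of its top. The strap is an aluminium bar 26 mm wide and 10 mm thick (66 to 76 mm above the table), reaching 182 mm from the post's axis; x along the strap away from the post.
- lever_hinge (a point): Centre of the cam lever's horizontal hinge, in a steel clevis on the strap 105 mm from the post's axis, 92 mm above the table; axes as the strap's (x along the strap away from the post). The clevis is 26 mm wide and its top is 102 mm above the table.
- lever (a joint): Angle of the cam lever, rad: 0 = raised, standing 60 degrees above level and leaning outwards along the strap away from the post; 0.90 = fully down, 8 degrees above level (end of travel). It turns about the strap's y axis, in the upright plane of the strap, stays where it is left, and takes about 0.25 N m. The first 0.45 rad only close the gap under the foot.
- lever_tip (a point): Free end of the cam lever, on its mid-line, 75 mm from the hinge; its x axis points along the lever outwards, z out of the lever's upper face. The last 40 mm are a black grip, 22 mm wide and 10 mm thick.
- foot: Round rubber foot, 30 mm across and 10 mm high, under the strap below the lever's hinge; origin: centre of its underside, 3 mm above the board while the lever is raised. The lever drives it down 6 mm on a spring, so that it presses with several newtons when the strap is over the notebook.
- notebook: Loose notebook with blue cloth covers and a plain wooden pressing board lying on it (one piece): 148 x 105 mm (its x, y), 30 mm high, 0.4 kg, lying on the jig. Origin: centre of its underside, 18 mm above the table.
- jar: Bystander: closed glue jar with paper label, 56 mm across, 75 mm high. Origin: centre of its underside.
- weight: Bystander: turned brass paperweight with a knob, 56 mm across, 46 mm high. Origin: centre of its underside.
- pot: Bystander: small terracotta pot with a succulent, 68 mm across, 95 mm high. Origin: centre of its underside.
Things that resemble listed ones, but are neither listed nor needed, are in the scene too. Of the things like the notebook, leave any that is turquoise; of the rest the larger one is meant.

How it is judged:
By the outcome, as a careful person would: the job done as asked, in the order asked, and still so for the second after the job is handed in, with the robot touching nothing.
It also fails if it takes over 59 s, if anything falls off the work surface, if the arm or the gripper's body presses on something with over 40 N, if the wrist force passes 120 N, or if a joint passes its speed limit or range.

## Working session

There is one attempt and no reset: what is moved stays moved. The work goes in short steps, each a Python script; the robot and the scene stay as the last script left them, time stands still between calls to the robot, and variables do not carry over. Pictures are saved under pics/ and viewed, and the job is handed in when it is done.

```bash
mkdir -p pics; ls
python3 - <<'E'
from rig import *
import cv2
for n in ("top","side"):
    im=optics.capture(n); cv2.imwrite(f"pics/{n}0.png",im[:,:,::-1])
    c=optics.get_calibration(n); print(n,c)
print(get_time(),get_ee_rot(),get_grip_width())
E
```

```text
pics
top {'fx': 492.93886373232596, 'fy': 492.93886373232596, 'cx': 282.0229785636317, 'cy': 204.4984031982331, 'distortion': array([-0.17848627,  0.        ,  0.        ,  0.        ,  0.        ]), 'world_to_cam': array([[-4.98593807e-03, -9.99974472e-01, -5.11824310e-03,
         3.48527749e+01],
       [-9.98377455e-01,  5.26817863e-03, -5.66983572e-02,
         5.78408368e+02],
       [ 5.67238736e-02,  4.82724402e-03, -9.98378235e-01,
         1.21588435e+03],
       [ 0.00000000e+00,  0.00000000e+00,  0.00000000e+00,
         1.00000000e+00]])}
side {'fx': 542.9112386289067, 'fy': 542.9112386289067, 'cx': 287.54130292036, 'cy': 208.9443993914337, 'distortion': array([-0.12505123,  0.        ,  0.        ,  0.        ,  0.        ]), 'world_to_cam': array([[-7.93100994e-01, -6.09088256e-01, -1.51960314e-03,
         4.74283411e+02],
       [-4.29501290e-01,  5.61024214e-01, -7.07658443e-01,
         3.14509626e+02],
       [ 4.31878981e-01, -5.60591944e-01, -7.06553054e-01,
         1.01654870e+03],
       [ 0.00000000e+00,  0.00000000e+00,  0.00000000e+00,
         1.00000000e+00]])}
0.1 [-2.58318391e+00  1.78633459e+00  1.35154652e-03] 85.28461156826926
```

View pics/top0.png

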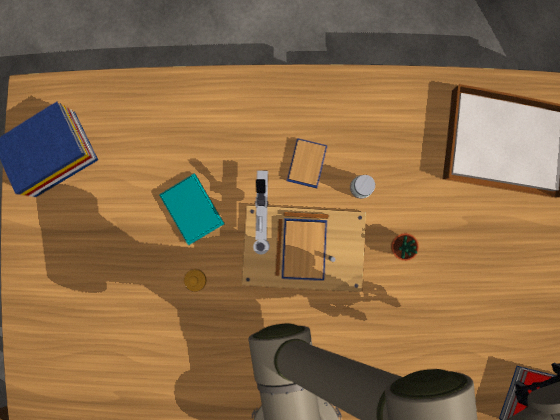

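View pics/side0.png

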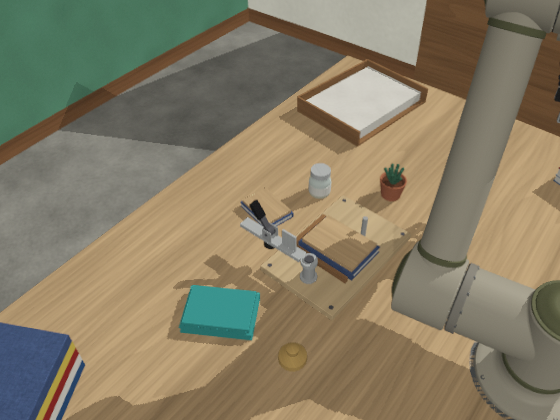

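```bash
cat > h.py <<'E'
from rig import *
import numpy as np, cv2
def cal(n):
    c=optics.get_calibration(n); K=np.array([[c['fx'],0,c['cx']],[0,c['fy'],c['cy']],[0,0,1]]); return K,c['distortion'],c['world_to_cam']
def ray(n,uv):
    K,d,T=cal(n); p=cv2.undistortPoints(np.array([[uv]],float),K,d)[0,0]
    R=T[:3,:3]; return -R.T@T[:3,3], R.T@np.array([p[0],p[1],1])
def onz(n,uv,z):
    o,r=ray(n,uv); return o+r*(z-o[2])/r[2]
def tri(a,b):
    A=[];B=[]
    for n,uv in (("top",a),("side",b)):
        o,r=ray(n,uv); r/=np.linalg.norm(r); P=np.eye(3)-np.outer(r,r); A.append(P);B.append(P@o)
    return np.linalg.lstsq(np.vstack(A),np.hstack(B),rcond=None)[0]
def proj(n,P):
    K,d,T=cal(n); P=np.asarray(P,float).reshape(-1,3)
    return cv2.projectPoints(P,cv2.Rodrigues(T[:3,:3])[0],T[:3,3],K,d)[0][:,0]
def crop(n,im,x0,y0,x1,y1,f,name):
    c=cv2.resize(im[y0:y1,x0:x1],None,fx=f,fy=f,interpolation=cv2.INTER_CUBIC); cv2.imwrite(f"pics/{name}.png",c[:,:,::-1])
E
python3 - <<'E'
from h import *
t=optics.capture("top"); s=optics.capture("side")
crop("top",t,225,155,385,305,4,"tc1"); crop("side",s,230,175,420,325,4,"sc1")
for n in ("jig","notebook","strap","tab","lever","jar","weight","pot"):
    for c in ("top","side"):
        for r in optics.silhouettes(n,c)[:3]: print(n,c,round(r["p"],2),np.round(r["rect"],1))
E
```

```text
jig top 0.6 [302.5 229.5 125.  120. ]
jig top 0.38 [263.6 211.2  16.6  81.6]
jig side 0.85 [324.4 258.7 168.8 128.2]
jig side 0.31 [294.4 357.1  31.   31.1]
notebook top 0.71 [192.3 210.4  60.2  72.8]
notebook top 0.61 [305.6 164.3  44.5  51.7]
notebook top 0.59 [303.1 250.   47.2  68.2]
notebook side 0.9 [218.5 315.6  78.2  57.1]
notebook side 0.86 [340.2 247.2  83.7  64.5]
notebook side 0.82 [265.6 207.2  49.9  37.3]
strap top 0.83 [263.1 213.3  11.9  80.2]
strap side 0.84 [279.2 234.2  78.4  66.4]
tab top 0.87 [261.6 212.5  17.3  84. ]
tab top 0.32 [302.4 249.3  45.6  67.1]
tab side 0.84 [276.9 234.9  82.4  70.7]
lever top 0.76 [260.3 192.2  13.   31.3]
lever side 0.51 [262.1 219.2  27.3  36.6]
jar top 0.67 [359.8 185.   18.   23. ]
jar top 0.58 [304.1 230.2 125.8 117.6]
jar side 0.82 [319.6 180.3  18.   34.7]
weight top 0.61 [194.6 280.   21.9  25.7]
weight side 0.73 [293.4 358.6  27.7  30.5]
pot top 0.9 [403.6 245.9  23.6  28.5]
pot top 0.48 [260.8 192.6  14.3  25.9]
pot side 0.96 [391.8 183.6  22.6  33.4]
pot side 0.35 [279.6 233.1  80.1  69.6]
```

View pics/tc1.png

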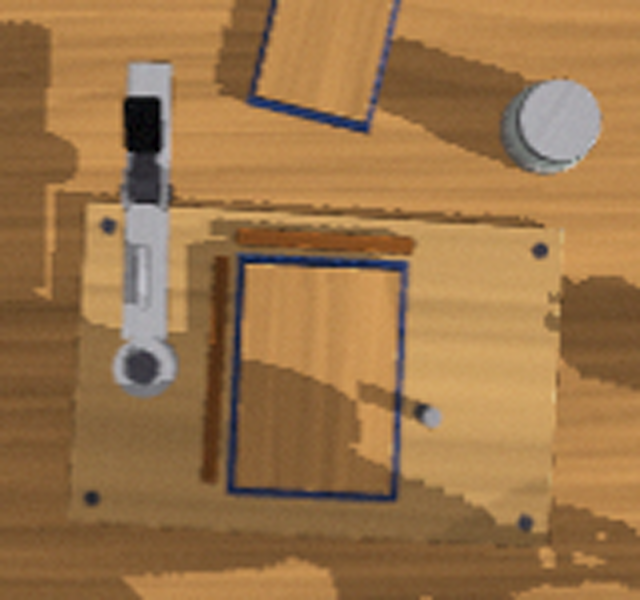

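View pics/sc1.png

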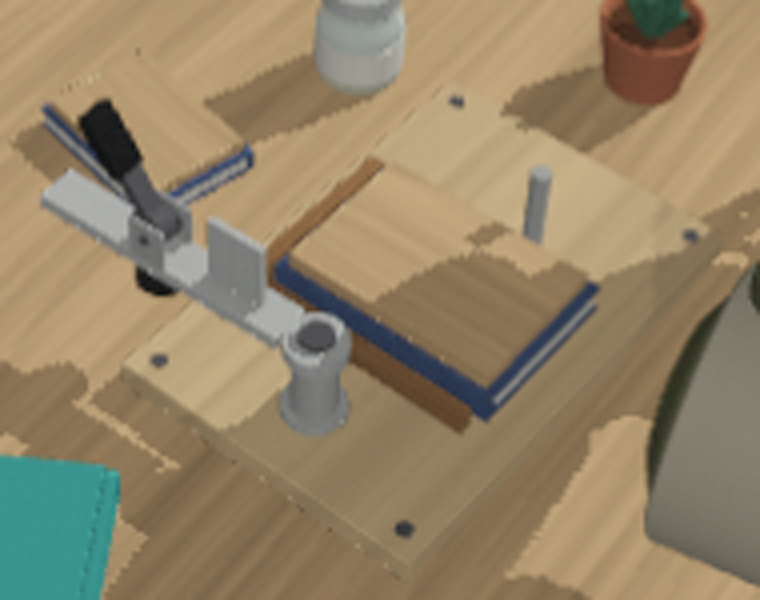

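Run:
```python
from h import *
from scipy.optimize import least_squares
T=lambda a:(a[0]/4+225-.375,a[1]/4+155-.375); S=lambda a:(a[0]/4+230-.375,a[1]/4+175-.375)
print("pin",tri(T((430,415)),S((540,172))),"post",tri(T((143,364)),S((318,335))))
print("tab out", tri(T((141,246)),S((211,222))), tri(T((149,306)),S((265,255))))
print("end", tri(T((131,64)),S((70,172))),tri(T((171,64)),S((43,198))))
obs=[("top",T((88,204)),(100,150,18)),("top",T((563,229)),(100,-150,18)),("top",T((70,520)),(-100,150,18)),("top",T((550,546)),(-100,-150,18)),
("top",T((430,415)),(-19.5,-67,80)),("side",S((540,172)),(-19.5,-67,80)),("side",S((124,367)),(100,150,18)),("side",S((407,567)),(-100,150,18)),("side",S((709,231)),(-100,-150,18)),("side",S((449,86)),(100,-150,18))]
def f(p,res=True):
    c,s=np.cos(p[2]),np.sin(p[2]); r=[]
    for n,uv,q in obs:
        P=[p[0]+c*q[0]-s*q[1],p[1]+s*q[0]+c*q[1],q[2]]
        r+=list(proj(n,P)[0]-uv)
    return r
s=least_squares(f,[470,-10,0],loss="soft_l1"); p=s.x
print(p,np.round(np.reshape(f(p),(-1,2)),1).tolist())
c,sn=np.cos(p[2]),np.sin(p[2]); R=np.array([[c,-sn],[sn,c]]); piv=p[:2]+R@[0,105]; print("pivot",piv,"pin",p[:2]+R@[-19.5,-67])
obs2=[("top",T((151,64)),(182,0,76)),("side",S((57,185)),(182,0,76)),("top",T((145,276)),(53,0,121)),("side",S((238,237)),(53,0,121))]
def g(a):
    r=[]
    for n,uv,q in obs2:
        r+=list(proj(n,[piv[0]+np.cos(a[0])*q[0],piv[1]+np.sin(a[0])*q[0],q[2]])[0]-uv)
    return r
s=least_squares(g,[0.1]); print("strap dir",s.x, np.round(s.fun,1),"value",1.92-(s.x[0]-(p[2]-np.pi/2)))
np.save("jig.npy",p)
for n in("weight","jar","pot"):pass
print("weight",onz("top",(194.6,280),20),"pot",onz("top",(403.6,246),70),"jar",onz("top",T((560,122)),75))
```

```text
pin [447.19155774 -86.14059082  77.46804278] post [477.65581399  83.37055901  76.0537478 ]
tab out [546.95729402  82.7506475  116.01278929] [513.37352899  79.11753301 109.90194124]
end [650.03409326  85.98432669  92.20367736] [666.81961864  72.28380604  47.39498496]
[ 4.69621956e+02 -1.98768546e+01 -5.53565315e-02] [[-1.6, -0.6], [-0.7, -0.9], [-1.3, 0.4], [-1.1, -0.2], [-0.2, 0.1], [0.6, -0.5], [-0.4, -0.9], [1.6, -0.9], [4.5, 0.0], [0.5, -2.3]]
pivot [475.43142343  84.96230835] pin [446.44483178 -85.69532407]
strap dir [-0.02594278] [-0.9 -0.3  0.3 -1.4 -1.6  0.3  0.4 -1.1] value 0.3197899248909999
weight [390.59188015 251.23460723  20.        ] pot [ 473.95309033 -260.47837201   70.        ] jar [ 620.72925669 -166.65295195   75.        ]
```

```bash
cat >> h.py <<'E'
def ori(phi):
    c,s=np.cos(phi),np.sin(phi)
    return cv2.Rodrigues(np.array([[c,s,0],[s,-c,0],[0,0,-1.]]))[0].ravel()
pj=np.load("jig.npy"); _c,_s=np.cos(pj[2]),np.sin(pj[2]); JR=np.array([[_c,-_s],[_s,_c]])
piv=pj[:2]+JR@[0,105]
def fin(a,off,z,r=53):
    u=np.array([np.cos(a),np.sin(a)]); n=np.array([-u[1],u[0]])
    return np.r_[piv+r*u+off*n,z]
A0=-0.026; A1=pj[2]-np.pi/2
E
python3 - <<'E'
from h import *
for k in (0,np.pi/2,np.pi,-np.pi/2):
    for a in (A0,-.8,A1):
        q=solve_ik(fin(a,13.5,101),ori(a+k)); print(k,a,None if q is None else np.round(q,2))
E
```

```text
0 -0.026 [-0.04  0.51  1.54  0.    1.09 -0.01]
0 -0.8 [-0.12  0.49  1.58  0.    1.08  0.68]
0 -1.6261528582992877 [-0.18  0.43  1.68 -0.    1.03  1.45]
1.5707963267948966 -0.026 [-0.04  0.51  1.54 -0.    1.09 -1.58]
1.5707963267948966 -0.8 [-0.12  0.49  1.58 -0.    1.08 -0.89]
1.5707963267948966 -1.6261528582992877 [-0.18  0.43  1.68 -0.    1.03 -0.12]
3.141592653589793 -0.026 None
3.141592653589793 -0.8 [-0.12  0.49  1.58 -0.    1.08 -2.46]
3.141592653589793 -1.6261528582992877 [-0.18  0.43  1.68 -0.    1.03 -1.69]
-1.5707963267948966 -0.026 [-0.04  0.51  1.54  0.    1.09  1.56]
-1.5707963267948966 -0.8 [-0.12  0.49  1.58 -0.    1.08  2.25]
-1.5707963267948966 -1.6261528582992877 None
```

Run:
```python
from h import *
eoat.gripper_to(0)
env.move_pose(fin(A0,35,200),ori(A0))
env.movel(fin(A0,35,101),max_speed=150)
print(get_time(),get_eef_pos(),get_grip_width(),get_force())
t=optics.capture("top"); s=optics.capture("side")
crop("top",t,225,155,385,305,4,"tc2"); crop("side",s,230,145,420,295,4,"sc2")
```

```text
5.1167 [529.84249462 118.45274562 101.76863617] 0.1083312306129399 [-0.27996012  0.27074067 -0.80497791]
```

View pics/tc2.png

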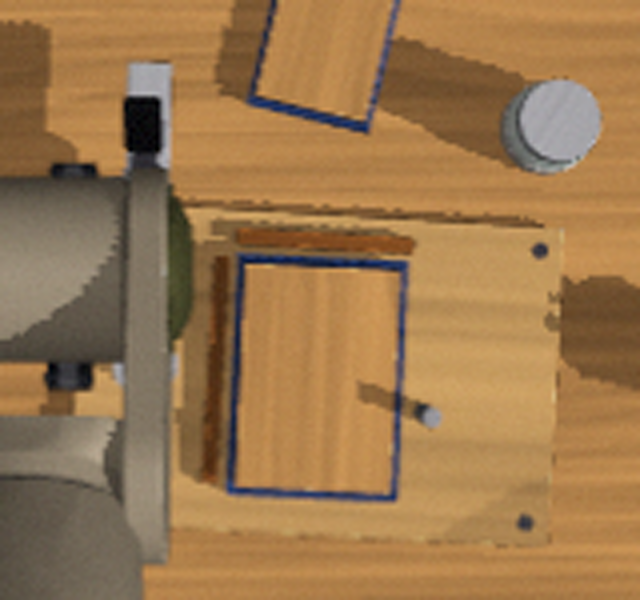

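View pics/sc2.png

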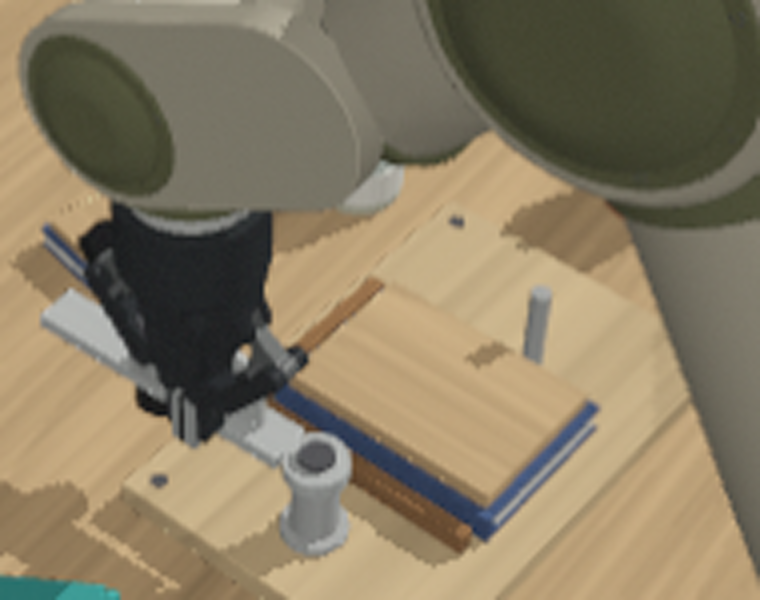

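Run:
```python
from h import *
print(env.movel(fin(A0,13.5,101),max_speed=50,stop_force=10),get_eef_pos(),get_force())
for a in np.linspace(A0,A1+0.12,10)[1:]:
    hit=env.movel(fin(a,13.5,101),ori(a),max_speed=60,stop_force=14)
    print(round(a,2),hit,np.round(get_force(),1),round(get_time(),2))
    if hit: break
t=optics.capture("top"); s=optics.capture("side")
crop("top",t,225,155,385,305,4,"tc3"); crop("side",s,230,145,420,295,4,"sc3")
```

```text
False [528.7596088   96.80974978 101.00213674] [-0.60097667  0.33844821 -0.7791434 ]
-0.19 False [-0.3  0.1 -0.4] 6.12
-0.35 False [-0.6 -0.5  0.3] 6.43
-0.52 False [0.2 0.3 0.3] 6.75
-0.68 False [-0.5  1.  -0.1] 7.07
-0.85 False [ 0.1 -0.1  0.4] 7.38
-1.01 False [0.2 0.2 0.2] 7.7
-1.18 False [-0.   0.6  0.2] 8.02
-1.34 False [-0.   0.8 -0.2] 8.33
-1.51 False [0.8 0.6 0.8] 8.65
```

View pics/sc3.png

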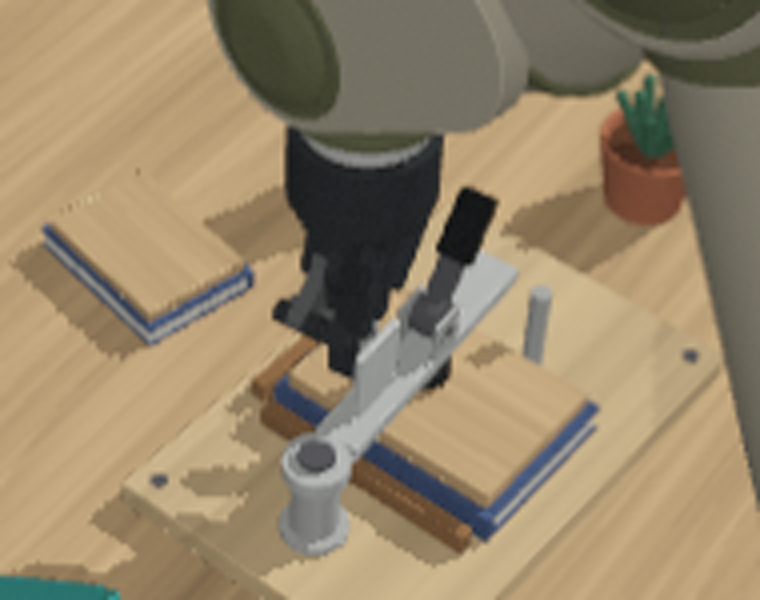

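Run:
```python
from h import *
for a in np.arange(-1.506,A1-0.2,-0.05)[1:]:
    hit=env.movel(fin(a,13.5,101),ori(a),max_speed=25,stop_force=9)
    print(round(a,3),hit,np.round(get_force(),1),np.round(get_eef_pos(),1),round(get_time(),2))
    if hit or np.linalg.norm(get_force())>10: break
t=optics.capture("top"); s=optics.capture("side")
crop("top",t,225,155,385,305,4,"tc4"); crop("side",s,230,145,420,295,4,"sc4")
```

```text
-1.556 False [ 3.3  1.5 -0.2] [490.1  32.2 101. ] 9.01
-1.606 False [ 5.3  1.8 -1.6] [487.8  31.5 101.1] 9.27
-1.656 True [2.  0.1 1.8] [487.8  30.8 101.2] 9.47
```

View pics/sc4.png

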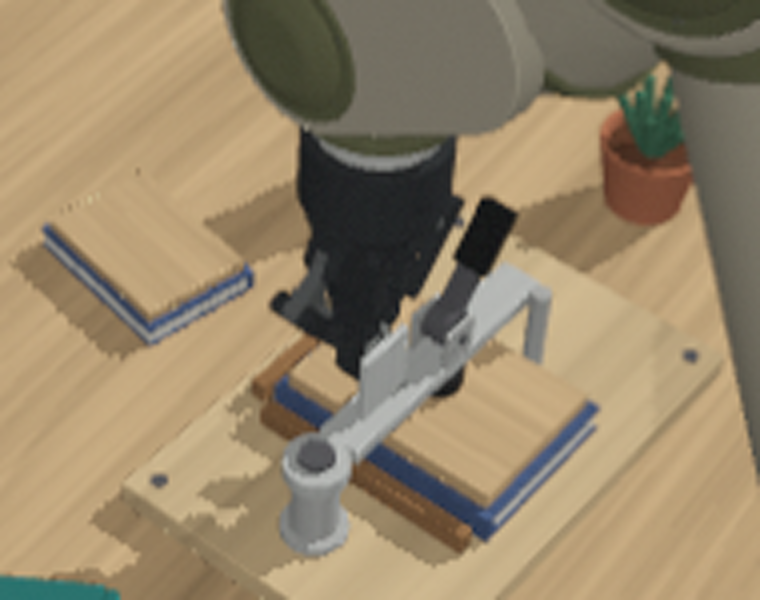

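Run:
```python
from h import *
p=get_eef_pos()
n=fin(A1,1,0)-fin(A1,0,0)
print(env.movel(p-8*n,max_speed=20,stop_force=18),np.round(get_eef_pos()-p,1),np.round(get_force(),1))
p=get_eef_pos()
env.movel(p+25*n,max_speed=80)
q=p+25*n; q[2]=190
env.movel(q,max_speed=150)
q2=fin(A1,130,230,30)
env.movel(q2,max_speed=250)
print(get_time(),get_eef_pos())
t=optics.capture("top"); s=optics.capture("side")
crop("top",t,225,155,385,305,4,"tc5"); crop("side",s,230,145,420,295,4,"sc5")
```

```text
True [ 0.1 -0.1  0.2] [3.3 0.3 0.4]
11.5917 [602.94687122  47.90464023 228.36724557]
```

View pics/tc5.png

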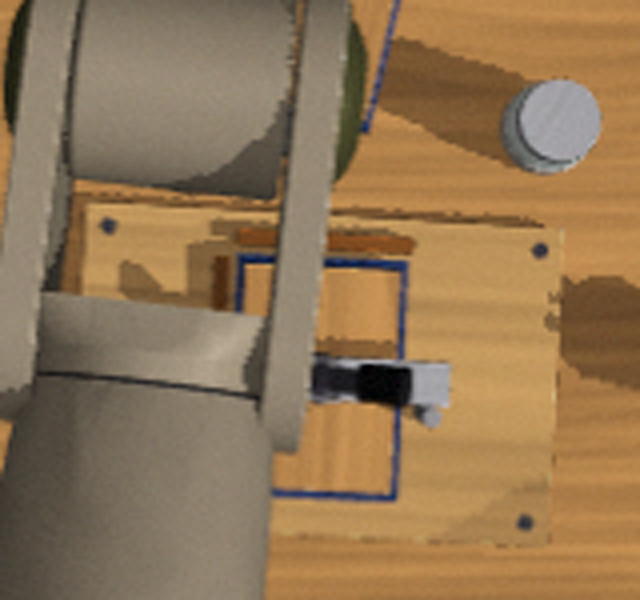

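View pics/sc5.png

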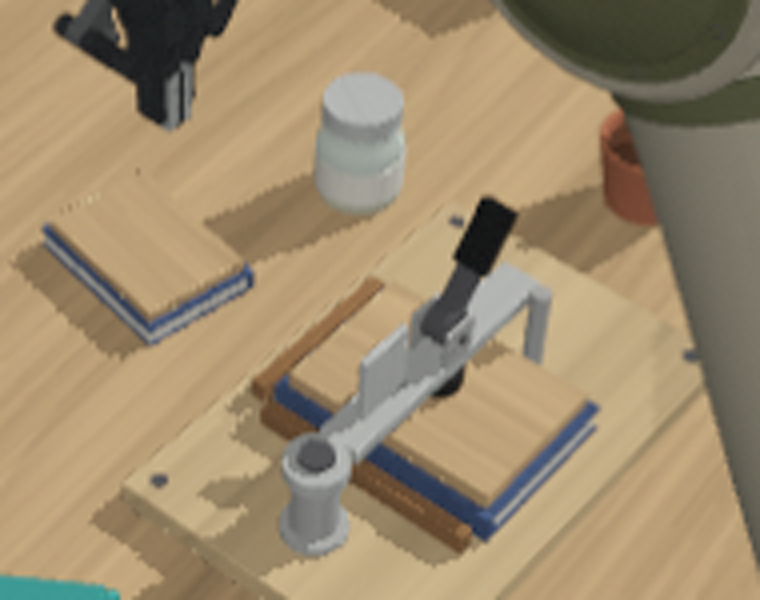

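```bash
cat >> h.py <<'E'
def lev(th,clear=0,L=55):
    r=105+L*np.cos(th)-(5+clear)*np.sin(th); z=92+L*np.sin(th)+(5+clear)*np.cos(th)
    return fin(A1,0,z+11,r-11)
OL=ori(A1+np.pi/2)
E
python3 - <<'E'
from h import *
for n,r,z in (("end",182,76),("tip",142.5,157),("hinge",105,92)):
    P=fin(A1,0,z,r); a=proj("top",P)[0];b=proj("side",P)[0]; print(n,(a-[225,155])*4,(b-[230,145])*4)
d=np.deg2rad
s=lev(d(60),12); up=s.copy(); up[2]=235
env.movel(up,OL,max_speed=200)
env.movel(s,max_speed=120,stop_force=15)
print(get_time(),get_eef_pos(),s,get_force())
im=optics.capture("side"); crop("side",im,230,145,420,295,4,"sc6")
E
```

```text
end [445.26339018 381.60876609] [521.93143231 267.46443236]
tip [389.38733506 383.52832617] [492.89425412 199.55484781]
hinge [316.89955758 376.28279258] [441.91179641 323.79095898]
14.2333 [469.90816514 -21.73086563 159.66603493] [469.52360596 -21.65169987 159.13139721] [ 0.77544542 -0.49544532  0.21392771]
```

View pics/sc6.png

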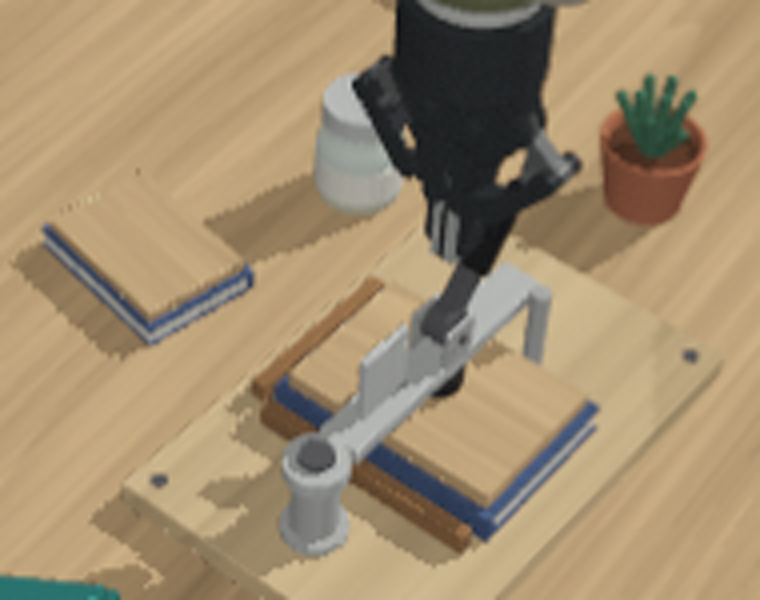

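Run:
```python
from h import *
d=np.deg2rad
print(env.movel(lev(d(60),0),max_speed=40,stop_force=15),np.round(get_force(),1))
for t in list(range(54,11,-6))+[8,5,2,-1]:
    hit=env.movel(lev(d(t)),max_speed=40,stop_force=22)
    f=get_force(); print(t,hit,np.round(f,1),np.round(get_eef_pos(),1),round(get_time(),2))
    if hit or np.linalg.norm(f)>30: break
im=optics.capture("side"); crop("side",im,230,145,420,295,4,"sc7")
```

```text
False [-0.1  0.2  0.1]
54 False [ 0.2  0.5 -0.9] [468.6 -37.3 150.3] 15.03
48 False [0.8 1.2 0.1] [468.4 -42.1 147.1] 15.32
42 False [ 0.1 -0.4  0.3] [468.1 -46.6 143.3] 15.61
36 False [-0.3  0.6  0.1] [467.8 -50.6 139.1] 15.9
30 False [-0.6  0.9  0.9] [467.6 -54.1 134.5] 16.19
24 False [-0.3 -0.3 -0.9] [467.5 -57.1 129.6] 16.48
18 False [0.1 0.4 0.3] [467.3 -59.7 124.4] 16.77
12 False [-0.1 -0.2  0.7] [467.2 -61.6 119. ] 17.07
8 False [-0.8 -0.1  2. ] [467.2 -62.6 115.4] 17.32
5 False [-2.7  5.7 20.3] [468.1 -63.  114.4] 17.57
2 False [-2.7  9.6 38.6] [469.5 -63.3 113.5] 17.82
```

View pics/sc7.png

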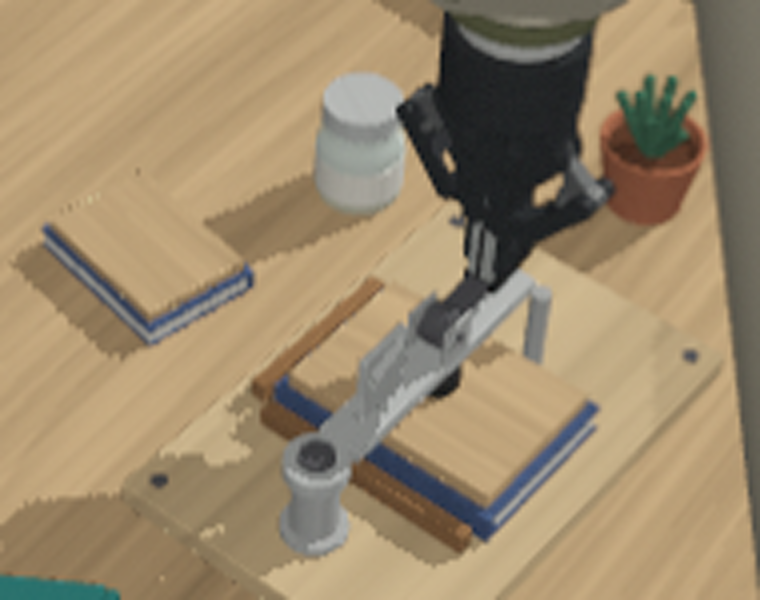

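Run:
```python
from h import *
p=get_eef_pos(); p[2]+=120
env.movel(p,max_speed=120)
env.move_pose([300,-400,260],OL)
print(get_time(),get_force())
t=optics.capture("top"); s=optics.capture("side")
cv2.imwrite("pics/t8.png",t[:,:,::-1])
crop("top",t,225,155,385,305,4,"tc8"); crop("side",s,230,145,420,295,4,"sc8")
for L in (35,75):
  for th in (8,20):
    P=fin(A1,0,92+L*np.sin(np.deg2rad(th)),105+L*np.cos(np.deg2rad(th))); print(L,th,(proj("top",P)[0]-[225,155])*4,(proj("side",P)[0]-[230,145])*4)
for n in("notebook","jar","weight","pot"):
    print(n,[(round(r["p"],2),np.round(r["rect"],1).tolist()) for r in optics.silhouettes(n,"top")[:3]])
```

```text
20.4583 [ 0.35818448  0.36146353 -0.79034962]
35 8 [376.62678441 379.45547397] [480.60498013 282.42571662]
35 20 [374.43636977 379.73939152] [479.73174792 275.04130674]
75 8 [445.35073145 383.03422097] [523.53593642 236.47074847]
75 20 [441.53946185 383.70283997] [522.13556917 220.30030331]
notebook [(0.76, [302.2, 251.5, 46.5, 66.7]), (0.57, [193.1, 210.0, 63.9, 73.6])]
jar [(0.65, [361.4, 186.2, 19.5, 22.5])]
weight [(0.9, [194.7, 279.6, 20.2, 24.5])]
pot [(0.81, [402.8, 244.8, 24.4, 29.5])]
```

View pics/tc8.png

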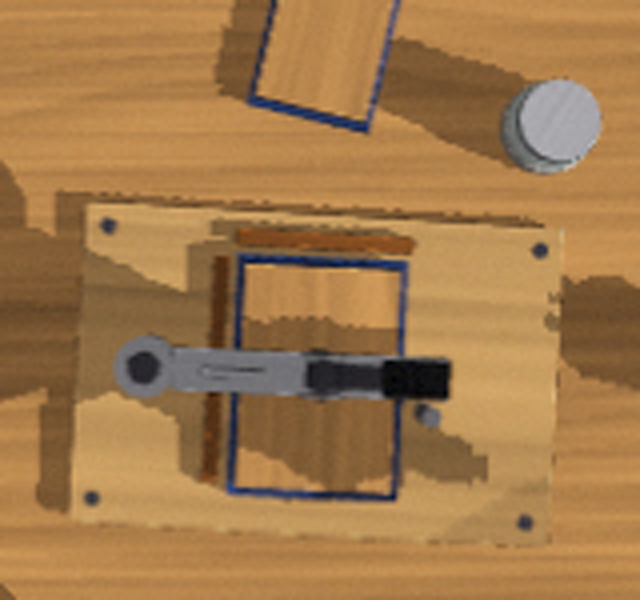

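View pics/sc8.png

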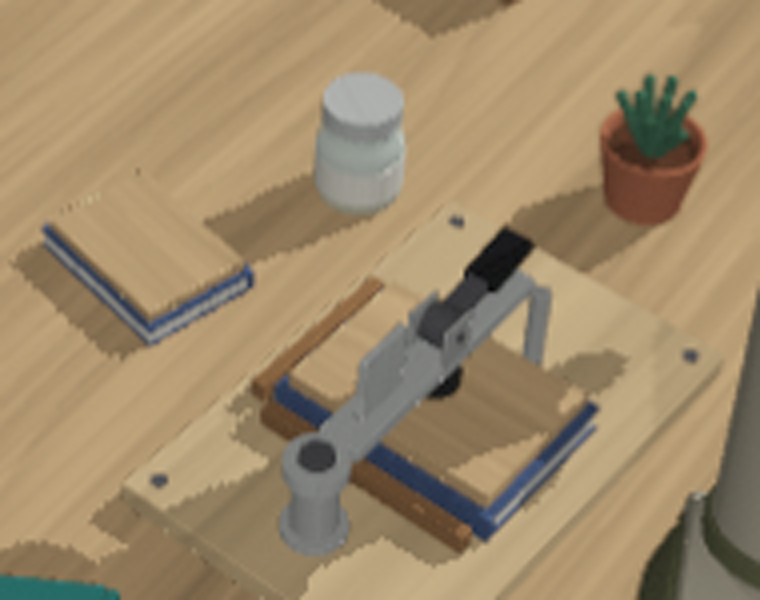

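Run:
```python
from h import *
ticket.finish_job(); print(get_time())
```

```text
the job is handed in; nothing more can be done
the job is handed in; nothing more can be done
```

The notebook is clamped in its jig, and I handed the job in at about 20.5 s. I used the closed fingers to push the strap's thumb tab round to the stop pin, backed off and checked it in both cameras. Then I pushed the cam lever down to its end stop and moved the arm clear.

**Which notebook:** three things could be taken for it in the top picture:
- the blue one with the board on the jig, at pixel (304, 249)
- the small blue one at (308, 162)
- the turquoise one at (190, 208)

I chose the one on the jig, as the larger of the two that are not turquoise.

**Last checks:**
- **Strap:** it touches the pin in both views. A second push hit the 18 N stop after about 0.1 mm of travel.
- **Lever:** the grip in the side view lies within a few pixels of where the model puts a lever 8° above level. The finger force rose to about 39 N at the end stop. In the later picture, with the arm withdrawn, the lever was still down.
- **Notebook and bystanders:** the notebook, jar, paperweight and pot are where they started, within the detector's 1–2 pixel noise.

**What disagreed or stayed uncertain:**
- Strap end and lever tip appear about 5 crop pixels (roughly 1 pixel, 2–3 mm) farther out than my model predicts, about the size of the calibration error.
- The forces I read while the strap and lever were moving were lower than their stated friction would suggest.
- The foot's pressure on the board was not measured directly; I infer it from the lever being fully down.

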